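# Clamp a re-glued phone in a bench screw press

## Robot

A 6-joint arm with a two-finger parallel gripper is mounted at the origin on the work surface. World frame = base frame: x ahead of the robot, y to its left, z up, the work surface at z = 0. Lengths are in mm, angles in rad, forces in N, time in s.
With the tool pointing down it reaches from about 350 to 975 mm from the base axis. Payload 7.1 kg.
Tool frame: the origin (TCP) lies midway between the tips of the shut fingers; the grasp point (between the pads) lies ctrl.grip_point_offset behind it (ctrl.grip_point_offset is the distance from the TCP to the grasp point, in mm); z points along the fingers, y is the direction in which the jaws open and shut (so a half turn about z gives the same grasp; the last joint's range is limited). The gripper opens to 88 mm and grips with 3 to 60 N. Pads are 20 mm wide; open, the fingers measure 115 mm over their backs; the gripper's body (75 mm by 178 mm) begins 61 mm behind the grasp point.
Start: joints at [-1.283, 0.423, 1.63, -0, 1.089, -0.019], TCP at [188.774, -595.793, 193.575] pointing down, gripper open.
Joint ranges: [-3, 3], [-0.9, 2.11], [0.09, 2.58], [-1.31, 4.45], [0.11, 2.69], [-2.54, 2.54]. Speed limits (rad/s): [2.39, 2.39, 3.01, 3.14, 3.14, 3.14].

## Interface

Orientations are given as a rotation vector (axis times angle).
In Python, from workcell import telemetry, optics, order, ctrl gives the robot as it stands.
- The arm moves only by the tool move_arm, never from a script. Its argument "motion" is a list of rows, each a list of 3 entries, a list of its own where there are three numbers: the opening, from 0 (shut) to 1 (fully open), then the shift along the tool's x, y, z in units of 100 mm (1.0 is 100 mm), then the turn about the tool's z in units of pi/2 rad (1.0 is pi/2 rad). In form: [[gripper, [x, y, z], twist], ...]. A call has 1 to 5 rows; each row shifts and turns the pose as measured when the row begins, along the tool's axes as they then stand; what a row does not reach is not made up. A row lasts 1/12 s, in which the tool goes at most 41.7 mm and 7.16 degrees, less where a joint would pass 70% of its speed; a pose out of reach is approached as far as the arm can. A call with a number of a shift or a turn outside -1 to 1 is refused whole. A call with a gripper value outside its range is refused whole. The fingers move at their own pace and stop on an object; the grip force is fixed at half the most. Time passes only in rows, so rows that do not move let the fingers close. It gives the time, the measured TCP pose, the force and the opening at its end, in the units of the state.
- telemetry.get_obs(): the state, without advancing time (a new reading comes with each control period).
- optics.get_image(name): name is "scene" or "top" or "wrist"; returns the picture (384x512x3 uint8, red, green, blue); there is no depth.
- optics.camera_info(name): a dict with "mtx" (3x3 intrinsics, pixels), "k1" (the pictures are not rectified: a ray, as slopes to the right and down, at radius r is drawn at 1 + k1 r^2 times it, then the intrinsics apply), "R" (3x3) and "t" (3): a world point X has camera coordinates R X + t. Camera axes: x right, y down, z forward; pixel columns grow to the right and rows downward; lengths in mm; the calibration is good to about 2 mm. A picture is of the moment at which its call begins: read the wrist's pose just before it. camera_info takes no time and is no camera call; for the wrist camera it gives the pose at the moment of the call.
- order.close_job(): hands the job in, once; it reports no verdict.
Trained networks look in the newest picture that a camera, given by its name, has taken for a name from the list of things; names that differ only in an ending like _2 or _b are one class to them, and where a whole thing is asked for, a point or a joint stands for the part that bears it (a point fixed in the world has none). Each returns a list of dicts, best first, with "confidence" (0 to 1); they miss things now and then, are a little off and sometimes report something else, mostly with a low value. They report only what shows in the picture. A call takes as long as a camera call.
- optics.regions_of(camera, query): "pixels" (384x512 bool, what is visible of it).
- optics.landmark_of(camera, query): "location" ([x, y, z] in mm, in world coordinates, good to about 4 mm: a listed point, or the origin of a listed thing).
The state is a dict: "t": time; "qpos": joint angles; "qvel": joint speeds; "joint_torque": joint torques, N m; "ee_pos": TCP position; "orientation": TCP orientation; "ft_force": force on the tool from outside, world axes, zero at the start; "moment": the same for the moment, N m; "width": finger opening in mm.
Only numpy, scipy, OpenCV 4.12 (cv2) and the standard library are available. Lean on these libraries where they do the work, as an engineer would, in place of code of your own. Each camera call takes 0.05 s, during which the arm holds its last target. There are 200 camera calls.

## Task

Slide the phone along the bed of the screw press until its end is fully home against the stop. Then wind the crank clockwise until the pad just touches the phone, give it a quarter turn more and no further, and let go so that the phone stays clamped. Leave the other things on the bench alone.

Things in the scene. Friction and masses are not known exactly. Their poses are not given: they have to be found in the camera images.
- press: Grey bench screw press, fixed, turned up to 17 degrees: base 190 (x) x 250 (y) x 22 mm; two 22 mm columns at its x = +-80 mm; crossbeam 190 x 44 mm along its x, 144 to 174 mm high. Origin: centre of the base's underside, on the screw's vertical axis. The phone's channel runs along its y axis, between the columns and under the beam.
- bed: Fixed aluminium channel under the pad, 100 mm wide; its height varies (upper face 52 to 68 mm above the bench). Axes as the press's; origin on the screw axis, 12 mm below the upper face. It reaches from y = -82 (stop) to +202 mm (open end); side fences, inner faces at x = +-42 mm, stand 6 mm above the upper face. With the phone home, the phone's origin is at y = +12 mm here.
- bed_stop (a point): Middle of the stop's inner face, at the level of the bed's upper face. The stop is a dark steel bar 12 mm high across the -y end of the bed, 70.5 mm from the screw axis; the phone's end comes to rest against it.
- phone: Black rugged phone, loose, lying screen up in the channel, 78 mm wide (x), 165 mm long (y), 15 mm thick, about 0.3 kg. Origin: centre of its underside; its +y end is the one that sticks out of the press and can be pushed; it starts 45 to 95 mm short of the stop.
- crank (a joint): Turn of the crank, rad, growing clockwise seen from above; clockwise lowers the pad 30 mm a turn, while the crank keeps its height. Starts at 0 to 2.6; range 0 to 10.5. At 0 the handle is 0.2 rad anticlockwise of the press's +x axis; at the start it is never over the phone's open end. Stiff (3.5 N at the handle, rising to about 6 N when clamped); stays where it is left.
- crank_handle (a point): Point on the axis of the crank's upright black handle, 223 mm above the bench. The handle is a fixed round post 22 mm in diameter, from 195 to 251 mm above the bench, 70 mm from the screw axis, on a flat steel arm (top at 196 mm). It can be pushed round with closed fingers, or held. On the screw axis an 18 mm thick stem stands up to at most 234 mm.
- pad (a joint): Squeeze of the spring above the pad, in m: 0 while the pad hangs free; once it has touched the phone it grows by 7.5 mm for each further quarter turn. The spring (2000 N/m, 20 N preload) sits between the ram plate and the pad, four guide pins beside it.
- pad_face (a point): Centre of the pad's lower face. The pad is a square plate 62 x 62 x 12 mm with a rubber face, under the screw; it goes up and down with the crank and does not turn; its lower face is 104 mm above the bench at crank 0.
- tin: Bystander: low brass-coloured tin, 68 mm across, 45 mm high, on the bench to the left (+y) of the press. Origin at its foot.
- driver: Bystander: screwdriver lying on the bench to the right (-y) of the press. Origin at the middle, underside.
- spray: Bystander: can with a blue label, 54 mm across, 150 mm tall, upright on the bench to the right (-y) of the press. Origin at its foot.
- cover: Bystander: white phone back cover 75 x 155 x 9 mm lying on the bench to the left (+y) of the press. Origin: centre of its underside.

How it is judged (in metres and radians):
On the way, in this order (a step that is already met when the one before it is completed fails the run):
1. the phone is home against the stop (within 4 mm), the pad not yet touching it (y of phone in the frame of bed below 0.0165 m and angle between phone's own z axis and vertical below 0.1 rad and value of joint pad below 0.0006 m), for 0.2 s.
2. the pad has been wound down on to the phone (y of phone in the frame of bed below 0.0165 m and angle between phone's own z axis and vertical below 0.1 rad and value of joint pad above 0.0012 m and contact force between pad and phone above 5 N), for 0.05 s.
At the end, for the whole second after the job is handed in: The phone lies flat in the channel within 4 mm of the stop, clamped by the pad, the crank a quarter turn past contact (spring squeezed 4.8 to 9.9 mm, that is 0.16 to 0.33 turn), everything still and let go (y of phone in the frame of bed below 0.0165 m and angle between phone's own z axis and vertical below 0.1 rad and value of joint pad between 0.0048 and 0.0099 m and contact force between pad and phone above 5 N and linear speed of phone below 0.01 m/s and not (velocity of joint crank above 0.1 rad/s or velocity of joint crank below -0.1 rad/s)); the robot touches nothing.
It fails at once if the press is wound 0.4 turn or more past contact (spring squeezed over 12 mm) (value of joint pad above 0.012 m).
It fails at once if a bystander is moved by more than 30 mm (distance of any of tin, driver, spray, cover from where it was at the start of the episode above 0.03 m).
It also fails if it takes over 72 s, if anything falls off the work surface, if the arm or the gripper's body presses on something with over 40 N, if the wrist force passes 120 N, or if a joint passes its speed limit or range.

## Working session

There is one attempt and no reset: what is moved stays moved. The work goes in short steps, Python scripts to look and compute and a tool call to move; the robot and the scene stay as the last step left them, time stands still between calls to the robot, and variables do not carry over. Pictures are saved under pics/ and viewed, on a budget of 10 in all, crops included, one or two more only if the job needs it, and the job is handed in when it is done.

Besides the shell and the picture viewer there is one more tool, called after ">>>" as name(argument=value, ...) on one line, values as JSON. move_arm: Moves the arm, as the interface text tells. Shifts and turns lie within -1 to 1; 1 stands for 100 mm of shift or pi/2 rad of turn. Its arguments: {"type":"object","properties":{"motion":{"type":"array"}},"required":["motion"]}

```bash
mkdir -p pics; ls; python3 - <<'E'
from workcell import telemetry, optics, order, ctrl
import cv2,numpy as np
s=telemetry.get_obs();print({k:np.round(v,3).tolist() for k,v in s.items()},ctrl.grip_point_offset)
for c in ["scene","top"]:
    im=optics.get_image(c);cv2.imwrite(f"pics/{c}0.png",im[:,:,::-1])
    for q in ["press","bed","bed_stop","phone","crank_handle","pad_face","tin","driver","spray","cover"]:
        print(c,q,[(np.round(d["location"]).tolist(),round(d["confidence"],2)) for d in optics.landmark_of(c,q)[:2]])
    i=optics.camera_info(c);print(np.round(-i["R"].T@i["t"]))
print(telemetry.get_obs()["t"])
a=cv2.imread("pics/scene0.png");b=cv2.imread("pics/top0.png")
cv2.imwrite("pics/both.png",cv2.resize(np.vstack([a,b]),(800,1200))[:600])
E
```

```text
pics
{'t': 0.0, 'qpos': [-1.283, 0.424, 1.631, 0.0, 1.089, -0.019], 'qvel': [0.001, 0.001, -0.001, 0.001, 0.001, 0.001], 'joint_torque': [-0.0, -54.464, -27.367, 0.064, 0.023, -0.0], 'ee_pos': [188.596, -595.224, 192.813], 'orientation': [-3.103, -0.48, 0.0], 'ft_force': [-0.686, 0.705, -1.146], 'moment': [0.005, -0.001, 0.03], 'width': 87.531} 18.700000000000003
scene press [([570.0, -32.0, 0.0], 0.65), ([656.0, -436.0, -3.0], 0.57)]
scene bed [([580.0, -27.0, 54.0], 0.98)]
scene bed_stop [([585.0, -103.0, 67.0], 0.75)]
scene phone [([573.0, 38.0, 65.0], 0.9), ([472.0, -385.0, 1.0], 0.22)]
scene crank_handle [([627.0, -77.0, 222.0], 0.59)]
scene pad_face [([577.0, -27.0, 98.0], 0.63)]
scene tin [([634.0, 330.0, 0.0], 0.82)]
scene driver [([468.0, -386.0, -1.0], 0.77)]
scene spray [([656.0, -437.0, -3.0], 0.63)]
scene cover [([452.0, 359.0, 3.0], 0.78)]
[1194. -483.  916.]
top press [([576.0, -36.0, 5.0], 0.8)]
top bed [([579.0, -31.0, 53.0], 0.82)]
top bed_stop [([586.0, -99.0, 67.0], 0.91)]
top phone [([571.0, 32.0, 64.0], 0.64), ([626.0, -76.0, 224.0], 0.21)]
top crank_handle [([631.0, -76.0, 220.0], 0.85)]
top pad_face [([659.0, -438.0, 0.0], 0.7), ([586.0, -102.0, 67.0], 0.19)]
top tin [([630.0, 323.0, 4.0], 0.77), ([579.0, -29.0, 56.0], 0.48)]
top driver [([466.0, -382.0, -2.0], 0.63), ([587.0, -97.0, 66.0], 0.57)]
top spray [([658.0, -438.0, -0.0], 0.69)]
top cover [([453.0, 364.0, -1.0], 0.82)]
[ 408.  -18. 1283.]
1.1
```

View pics/scene0.png

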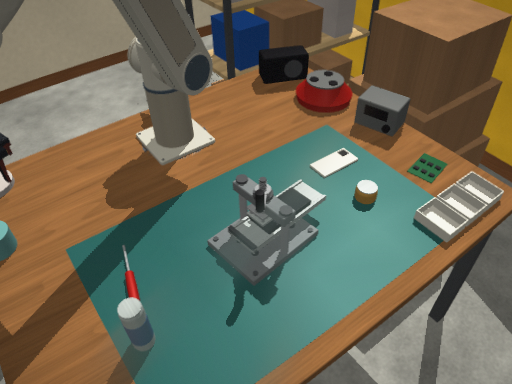

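View pics/top0.png

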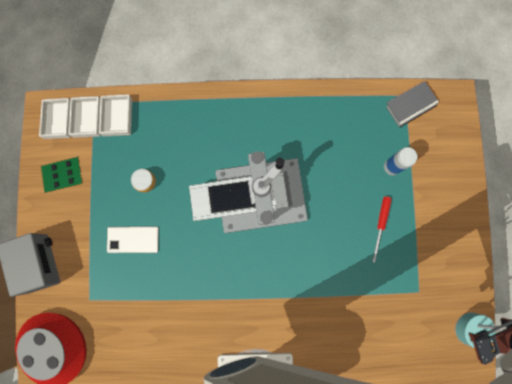

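>>> move_arm(motion=[[0.0, [0, 0, -0.4], -0.08], [0.0, [0, 0, -0.4], -0.08], [0.0, [0, 0, -0.4], -0.08], [0.0, [0, 0, -0.3], -0.08], [0.0, [0, 0, -0.2], -0.08]])

```text
t: 1.52
ee_pos: [187.6, -592.1, 362.7]
orientation: [-2.789, -1.412, -0.004]
ft_force: [0.9, 0.1, -0.3]
width: 57.5
```

>>> move_arm(motion=[[0.0, [0, 0, 0], -0.08], [0.0, [0, 0, 0], -0.08], [0.0, [0, 0, 0], -0.08], [0.0, [0, 0, 0], -0.08], [0.0, [0, 0, 0], -0.08]])

```text
t: 1.93
ee_pos: [188.6, -595.2, 372.8]
orientation: [-2.231, -2.211, -0.001]
ft_force: [-0.1, 0.7, -0.5]
width: 24.6
```

```bash
cat > h.py <<'E'
from workcell import telemetry, optics, order, ctrl
import cv2,numpy as np
from scipy.spatial.transform import Rotation as Ro
def pose():
    s=telemetry.get_obs();return s,Ro.from_rotvec(s["orientation"]).as_matrix(),np.array(s["ee_pos"])
def to(target,psi=None):
    s,M,p=pose();d=M.T@(np.array(target)-p);cur=np.arctan2(M[1,0],M[0,0])
    print("t",round(s["t"],2),"p",np.round(p,1),"psi",round(cur,3),"q6",round(s["qpos"][5],2),"F",np.round(s["ft_force"],1),"w",round(s["width"],1),"tilt",np.round(M[:,2],3))
    print("tool shift",np.round(d/100,3),"rows",np.linalg.norm(d)/41.7, "twist", None if psi is None else round(-((psi-cur+np.pi)%(2*np.pi)-np.pi)/(np.pi/2),3))
def proj(c,X,i=None):
    i=i or optics.camera_info(c);Y=i["R"]@np.array(X)+i["t"];u=Y[:2]/Y[2];u=u*(1+i["k1"]*(u@u));return i["mtx"][:2,:2]@u+i["mtx"][:2,2]
E
python3 -c "
from h import *
to([565,150,330],1.69)"
```

```text
t 1.93 p [ 188.6 -595.2  372.8] psi 1.562 q6 -1.27 F [-0.1  0.7 -0.5] w 24.6 tilt [-0.     0.001 -1.   ]
tool shift [7.485 3.696 0.433] rows 20.047147183126345 twist -0.082
```

>>> move_arm(motion=[[0.0, [0.37, 0.18, 0], 0], [0.0, [0.37, 0.18, 0], 0], [0.0, [0.37, 0.18, 0], 0], [0.0, [0.37, 0.18, 0], 0], [0.0, [0.37, 0.18, 0], 0]])

```text
t: 2.35
ee_pos: [277.8, -411.1, 370.5]
orientation: [-2.231, -2.211, 0.001]
ft_force: [1.5, -0.4, -0.0]
width: 0.3
```

>>> move_arm(motion=[[0.0, [0.37, 0.18, 0], 0], [0.0, [0.37, 0.18, 0], 0], [0.0, [0.37, 0.18, 0], 0], [0.0, [0.37, 0.18, 0], 0], [0.0, [0.37, 0.18, 0], 0]])

```text
t: 2.77
ee_pos: [368.4, -223.3, 371.1]
orientation: [2.234, 2.207, -0.0]
ft_force: [0.8, -0.9, 0.8]
width: 0.4
```

>>> move_arm(motion=[[0.0, [0.37, 0.18, 0], 0], [0.0, [0.37, 0.18, 0], 0], [0.0, [0.37, 0.18, 0], 0], [0.0, [0.37, 0.18, 0], 0], [0.0, [0.37, 0.18, 0], 0]])

```text
t: 3.18
ee_pos: [459.4, -35.7, 372.9]
orientation: [2.231, 2.203, 0.003]
ft_force: [0.2, -1.5, -0.5]
width: 0.6
```

```bash
python3 - <<'E'
from h import *
to([565,150,330],1.69)
im=optics.get_image("wrist");cv2.imwrite("pics/w1.png",im[:,:,::-1])
for q in ["press","bed","bed_stop","phone","crank_handle","pad_face"]:
    print(q,[(np.round(d["location"]).tolist(),round(d["confidence"],2)) for d in optics.landmark_of("wrist",q)[:2]])
i=optics.camera_info("wrist");print(np.round(-i["R"].T@i["t"]),np.round(i["R"],2))
E
```

```text
t 3.18 p [459.4 -35.7 372.9] psi 1.558 q6 -0.09 F [ 0.2 -1.5 -0.5] w 0.6 tilt [ 0.006 -0.003 -1.   ]
tool shift [1.871 1.03  0.43 ] rows 5.224304372646275 twist -0.084
press [([578.0, -29.0, -3.0], 0.67)]
bed []
bed_stop [([585.0, -96.0, 67.0], 0.66)]
phone [([628.0, -74.0, 223.0], 0.71), ([568.0, 36.0, 65.0], 0.7)]
crank_handle [([630.0, -77.0, 222.0], 0.72)]
pad_face []
[460.  38. 565.] [[ 1.   -0.01  0.01]
 [-0.02 -0.96  0.28]
 [ 0.   -0.28 -0.96]]
```

View pics/w1.png

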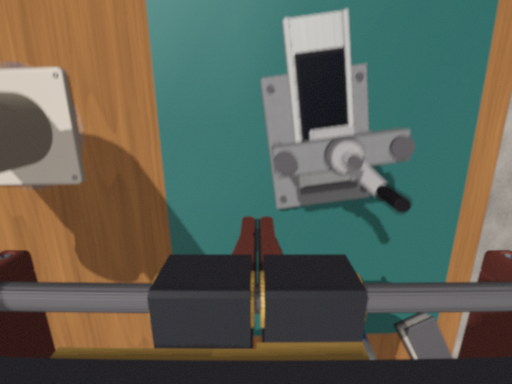

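```bash
python3 - <<'E'
from h import *
i=optics.camera_info("wrist")
def bp(u,z):
    K=i["mtx"];x=cv2.undistortPoints(np.array([[u]],float),K,np.array([i["k1"],0,0,0,0]))[0,0]
    d=i["R"].T@np.array([x[0],x[1],1]);c=-i["R"].T@i["t"];return np.round(c+d*(z-c[2])/d[2],1)
for n,u,z in [("baseL",(262,79),22),("baseR",(366,65),22),("baseBL",(280,208),22),("chL0",(285,17),72),("chR0",(348,10),72),("chLb",(295,120),72),("chRb",(353,115),72),("scrTL",(295,52),81),("scrTR",(344,45),81),("scrBL",(302,138),81),("scrBR",(349,125),81),("stem",(347,152),234),("handle",(401,204),251)]: print(n,bp(u,z))
E
```

```text
baseL [471.7  80.2  22. ]
baseR [655.7 101.6  22. ]
baseBL [ 505.4 -164.4   22. ]
chL0 [506.8 166.   72. ]
chR0 [603.4 174.9  72. ]
chLb [525.2  10.8  72. ]
chRb [622.4  17.7  72. ]
scrTL [522.  114.6  81. ]
scrTR [597.7 123.9  81. ]
scrBL [536.4 -18.4  81. ]
scrBR [613.9   2.   81. ]
stem [565.  -17.5 234. ]
handle [627.7 -76.7 251. ]
```

>>> move_arm(motion=[[0.0, [0.4, 0.1, 0], -0.08], [0.0, [0.4, 0.1, 0], 0], [0.0, [0.4, 0.1, 0], 0], [0.0, [0.4, 0.1, 0], 0], [0.0, [0.3, 0.1, 0], 0]])

```text
t: 3.95
ee_pos: [494.2, 146.2, 373.0]
orientation: [2.114, 2.31, 0.001]
ft_force: [0.3, -0.3, -0.4]
width: 0.3
```

>>> move_arm(motion=[[0.0, [-0.25, 0.32, 0], -0.02], [0.0, [-0.25, 0.32, 0], 0], [0.0, [0, 0, 0.4], 0], [0.0, [0, 0, 0.4], 0], [0.0, [0, 0, 0.4], 0]])

```text
t: 4.37
ee_pos: [576.0, 106.4, 261.7]
orientation: [2.061, 2.339, 0.032]
ft_force: [0.4, 0.3, -0.4]
width: 0.1
```

>>> move_arm(motion=[[0.0, [0, 0, 0.4], 0], [0.0, [0, 0, 0.4], 0], [0.0, [0, 0, 0.3], 0], [0.0, [0, 0, 0], 0]])

```text
t: 4.7
ee_pos: [575.9, 96.8, 141.1]
orientation: [2.079, 2.33, 0.021]
ft_force: [-1.5, -0.2, 0.1]
width: 0.6
```

```bash
python3 - <<'E'
from h import *
to([563,103,81],1.69)
E
```

```text
t 4.7 p [575.9  96.8 141.1] psi 1.684 q6 0.04 F [-1.5 -0.2  0.1] w 0.6 tilt [ 0.023 -0.002 -1.   ]
tool shift [ 0.079 -0.134  0.598] rows 1.4811713505362831 twist -0.004
```

>>> move_arm(motion=[[0.0, [0.08, -0.13, 0.2], 0], [0.0, [0, 0, 0.2], 0], [0.0, [0, 0, 0.1], 0], [0.0, [0, 0, 0], 0]])

```text
t: 5.03
ee_pos: [565.4, 97.4, 92.8]
orientation: [2.089, 2.319, 0.023]
ft_force: [-1.3, -0.6, 0.3]
width: 0.5
```

>>> move_arm(motion=[[0.0, [0, 0, 0.04], 0], [0.0, [0, 0, 0], 0]])

```text
t: 5.2
ee_pos: [567.7, 96.2, 91.4]
orientation: [2.09, 2.315, 0.027]
ft_force: [-0.7, 0.8, -0.5]
width: 0.4
```

```bash
python3 - <<'E'
from h import *
to([563,103,81],1.69)
E
```

```text
t 5.2 p [567.7  96.2  91.4] psi 1.673 q6 0.06 F [-0.7  0.8 -0.5] w 0.4 tilt [ 0.028 -0.002 -1.   ]
tool shift [ 0.073 -0.043  0.103] rows 0.3189635068282966 twist -0.011
```

>>> move_arm(motion=[[0.0, [0.04, -0.03, 0.05], 0], [0.0, [0, 0, 0.03], 0]])

```text
t: 5.37
ee_pos: [567.1, 99.9, 86.1]
orientation: [2.089, 2.311, 0.034]
ft_force: [0.6, 0.4, -0.4]
width: 0.6
```

>>> move_arm(motion=[[0.0, [0, 0, 0.03], 0], [0.0, [0, 0, 0.02], 0]])

```text
t: 5.53
ee_pos: [568.1, 100.4, 81.9]
orientation: [2.088, 2.31, 0.037]
ft_force: [-0.8, -0.4, 0.2]
width: 0.5
```

>>> move_arm(motion=[[0.0, [0, 0, 0.02], 0], [0.0, [0, 0, 0.02], 0]])

```text
t: 5.7
ee_pos: [568.6, 100.7, 77.9]
orientation: [2.087, 2.31, 0.038]
ft_force: [-0.2, 0.6, -0.6]
width: 0.1
```

>>> move_arm(motion=[[0.0, [0, 0, 0.02], 0], [0.0, [0, 0, 0.02], 0]])

```text
t: 5.87
ee_pos: [568.8, 100.8, 73.5]
orientation: [2.086, 2.311, 0.038]
ft_force: [0.6, -0.1, 0.1]
width: 0.7
```

>>> move_arm(motion=[[0.0, [0, 0, 0.02], 0], [0.0, [0, 0, 0.02], 0]])

```text
t: 6.03
ee_pos: [568.9, 100.8, 68.9]
orientation: [2.087, 2.311, 0.038]
ft_force: [-0.2, 0.3, -0.2]
width: 0.2
```

```bash
python3 - <<'E'
from h import *
to([563,103,81],1.69)
im=optics.get_image("scene");cv2.imwrite("pics/s2.png",cv2.resize(im[150:280,190:350,::-1],(800,650))[:600])
im=optics.get_image("wrist");cv2.imwrite("pics/w2.png",im[:,:,::-1])
E
```

```text
t 6.03 p [568.9 100.8  68.9] psi 1.673 q6 0.06 F [-0.2  0.3 -0.2] w 0.2 tilt [ 0.037 -0.001 -0.999]
tool shift [ 0.027 -0.052 -0.123] rows 0.32635100371450065 twist -0.011
```

View pics/s2.png

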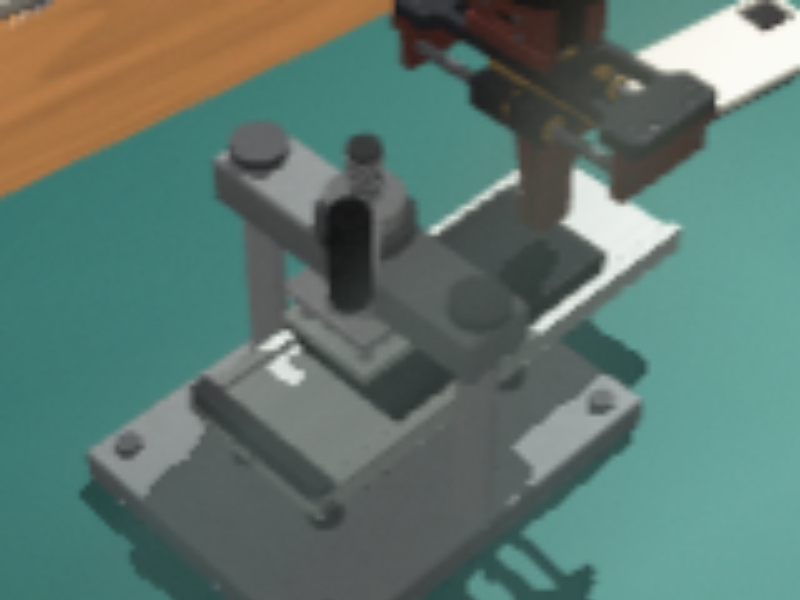

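>>> move_arm(motion=[[0.0, [0, 0, 0.02], 0], [0.0, [0, 0, 0], 0]])

```text
t: 6.3
ee_pos: [568.7, 100.8, 66.5]
orientation: [2.087, 2.311, 0.037]
ft_force: [-1.2, -0.2, -0.4]
width: 0.5
```

>>> move_arm(motion=[[0.0, [0, 0, 0.02], 0], [0.0, [0, 0, 0], 0]])

```text
t: 6.47
ee_pos: [568.8, 100.7, 64.4]
orientation: [2.087, 2.311, 0.037]
ft_force: [0.2, 0.2, -0.3]
width: 0.3
```

View pics/w2.png

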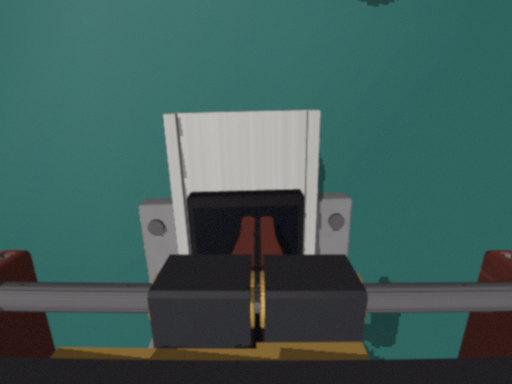

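```bash
python3 - <<'E'
from h import *
to([563,103,81],1.69)
i=optics.camera_info("wrist");c=-i["R"].T@i["t"];K=i["mtx"];print(np.round(c,1),np.round(K,1),i["k1"])
im=optics.get_image("wrist");cv2.imwrite("pics/w3.png",cv2.resize(im[90:300,130:370,::-1],(800,700))[:600])
for q in ["bed","phone","bed_stop"]:
    print(q,[(np.round(d["location"]).tolist(),round(d["confidence"],2)) for d in optics.landmark_of("wrist",q)[:2]])
print(proj("wrist",pose()[2]))
m=optics.regions_of("wrist","phone")
if m: 
    m=m[0]["pixels"];r,cc=np.where(m);print(r.min(),r.max(),[(k,cc[r==k].min(),cc[r==k].max()) for k in range(r.min(),r.max(),8)])
E
```

```text
t 6.47 p [568.8 100.7  64.4] psi 1.673 q6 0.06 F [ 0.2  0.2 -0.3] w 0.3 tilt [ 0.036 -0.001 -0.999]
tool shift [ 0.028 -0.05  -0.168] rows 0.4257891286324301 twist -0.011
[555.  176.5 256.8] [[287.3   0.  257.1]
 [  0.  287.3 187.6]
 [  0.    0.    1. ]] -0.024563038793822968
bed []
phone []
bed_stop []
[255.96931632 214.66753071]Traceback (most recent call last):
  File "<stdin>", line 10, in <module>
    return umr_minimum(a, axis, None, out, keepdims, initial, where)
ValueError: zero-size array to reduction operation minimum which has no identity
```

View pics/w3.png

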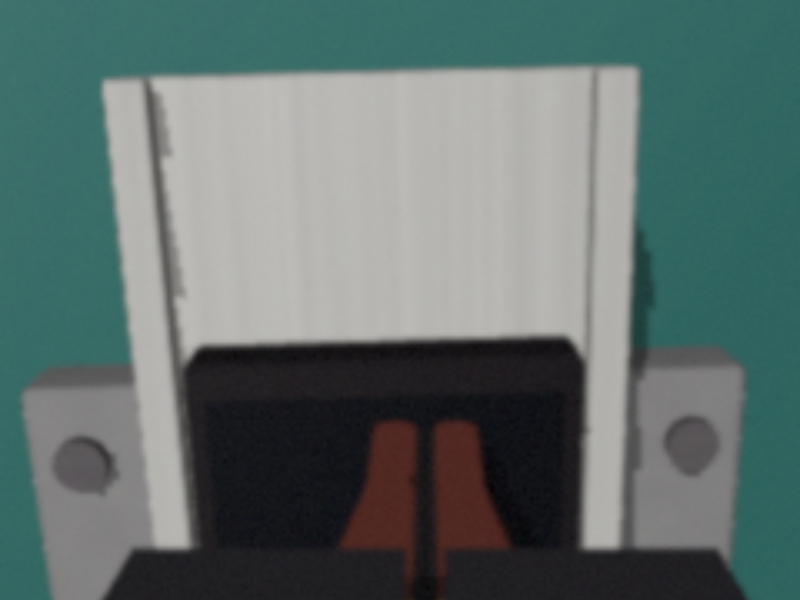

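```bash
python3 - <<'E'
from h import *
i=optics.camera_info("scene")
for z in (60,69,80,90): print(z,(proj("scene",[568.9,100.8,z],i)-[190,150])*5)
o=np.array([579.5,-30.5]);ex=np.array([.993,.12]);ey=np.array([-.12,.993])
def B(x,y,z): 
    p=o+x*ex+y*ey;return (proj("scene",[*p,z],i)-[190,150])*5
for n,a in dict(endR=(50,202,72),endL=(-50,202,72),base=(95,125,22),base2=(95,-125,22),base3=(-95,-125,22),colR=(80,0,174),stopR=(42,-82,78),ph=(39,150,81),ph2=(39,150,66)).items(): print(n,a,B(*a).round())
E
```

```text
60 [538.22980816 265.48896475]
69 [539.03829413 254.30142283]
80 [540.03648559 240.46719156]
90 [540.95363935 227.7349351 ]
endR (50, 202, 72) [680. 230.]
endL (-50, 202, 72) [552. 146.]
base (95, 125, 22) [644. 401.]
base2 (95, -125, 22) [316. 661.]
base3 (-95, -125, 22) [ 81. 452.]
colR (80, 0, 174) [478. 312.]
stopR (42, -82, 78) [305. 486.]
ph (39, 150, 81) [607. 254.]
ph2 (39, 150, 66) [605. 272.]
```

>>> move_arm(motion=[[0.0, [0, 0, 0.02], 0], [0.0, [0, 0, 0], 0]])

```text
t: 6.88
ee_pos: [569.3, 100.9, 62.9]
orientation: [2.086, 2.311, 0.038]
ft_force: [0.4, 0.4, -0.5]
width: 0.6
```

```bash
python3 - <<'E'
from h import *
s=telemetry.get_obs();print(np.round(s["joint_torque"],2),np.round(s["qpos"],3))
to([563,103,81],1.69)
im=optics.get_image("scene")
cv2.imwrite("pics/s3.png",cv2.resize(im[140:240,250:390,::-1],(800,571),interpolation=cv2.INTER_CUBIC))
p=pose()[2]
for z in (60,70,80,90): print(z,(proj("scene",[p[0],p[1],z])-[250,140])*5.714)
E
```

```text
[-0.000e+00 -5.300e+01 -2.027e+01  3.000e-02 -2.000e-01  0.000e+00] [ 0.159  0.521  1.842 -0.01   0.742  0.064]
t 6.88 p [569.3 100.9  62.9] psi 1.673 q6 0.06 F [ 0.4  0.4 -0.5] w 0.6 tilt [ 0.037 -0.001 -0.999]
tool shift [ 0.027 -0.054 -0.183] rows 0.4632546192227399 twist -0.011
60 [273.02610399 361.10018839]
70 [274.05805129 346.88615871]
80 [275.10048971 332.50517451]
90 [276.15355227 317.9546074 ]
```

View pics/s3.png

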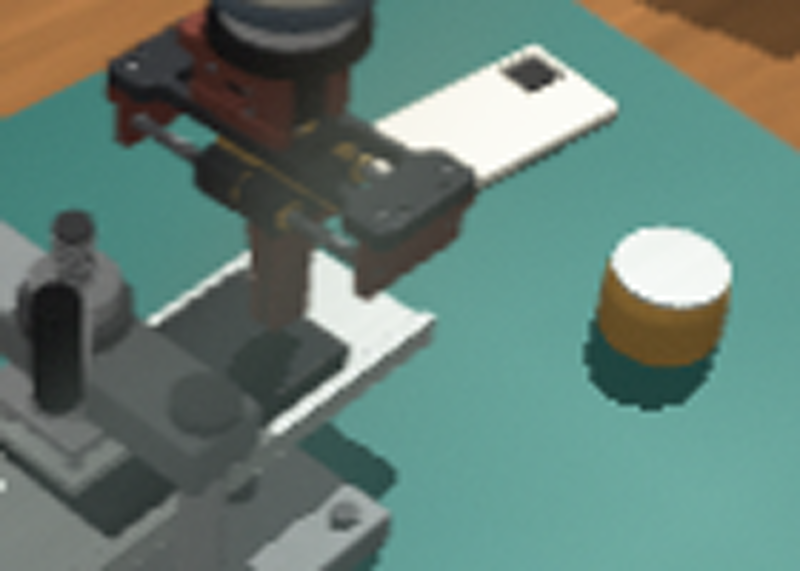

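>>> move_arm(motion=[[0.0, [0, 0, 0.02], 0], [0.0, [0, 0, 0], 0]])

```text
t: 7.1
ee_pos: [569.6, 100.9, 60.9]
orientation: [2.086, 2.31, 0.039]
ft_force: [-0.3, -0.1, 0.2]
width: 0.4
```

>>> move_arm(motion=[[0.0, [0, 0, 0.02], 0], [0.0, [0, 0, 0], 0]])

```text
t: 7.27
ee_pos: [569.7, 100.9, 58.7]
orientation: [2.086, 2.31, 0.039]
ft_force: [0.3, 0.7, 0.4]
width: 0.2
```

>>> move_arm(motion=[[0.0, [0, 0, 0.02], 0], [0.0, [0, 0, 0], 0]])

```text
t: 7.43
ee_pos: [569.7, 100.8, 56.4]
orientation: [2.086, 2.31, 0.038]
ft_force: [-0.0, 0.1, 0.5]
width: 0.4
```

>>> move_arm(motion=[[0.0, [0, 0, 0.02], 0], [0.0, [0, 0, 0], 0]])

```text
t: 7.6
ee_pos: [569.8, 100.9, 54.1]
orientation: [2.086, 2.31, 0.038]
ft_force: [-0.3, 0.4, 0.2]
width: 0.5
```

```bash
python3 - <<'E'
from h import *
s=telemetry.get_obs();print(np.round(s["joint_torque"],2),np.round(s["qpos"],3))
to([563,103,81],1.69)
a=optics.get_image("scene")[140:240,250:390,::-1];b=optics.get_image("wrist")[90:300,130:370,::-1]
cv2.imwrite("pics/s4.png",np.hstack([cv2.resize(a,(420,300),interpolation=cv2.INTER_CUBIC),cv2.resize(b,(343,300))]))
E
```

```text
[-0.000e+00 -5.335e+01 -1.983e+01  3.000e-02 -2.100e-01  0.000e+00] [ 0.158  0.535  1.844 -0.01   0.726  0.064]
t 7.6 p [569.8 100.9  54.1] psi 1.673 q6 0.06 F [-0.3  0.4  0.2] w 0.5 tilt [ 0.037 -0.001 -0.999]
tool shift [ 0.027 -0.055 -0.271] rows 0.6669896727571825 twist -0.011
```

View pics/s4.png

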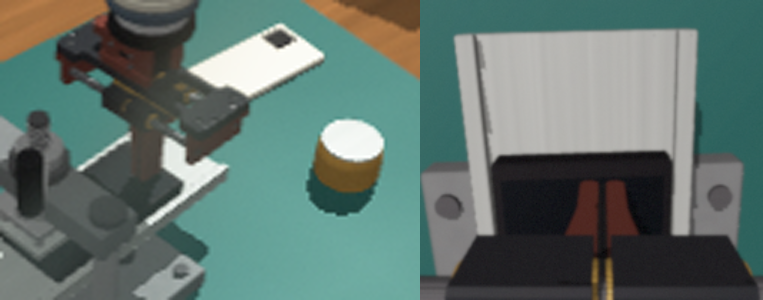

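>>> move_arm(motion=[[0.0, [0, 0, 0.02], 0], [0.0, [0, 0, 0], 0]])

```text
t: 7.87
ee_pos: [570.4, 100.9, 52.6]
orientation: [2.086, 2.31, 0.04]
ft_force: [0.9, 0.5, 0.1]
width: 0.6
```

>>> move_arm(motion=[[0.0, [0, 0, 0.02], 0], [0.0, [0, 0, 0], 0]])

```text
t: 8.03
ee_pos: [570.7, 101.0, 52.9]
orientation: [2.086, 2.31, 0.04]
ft_force: [0.2, 0.0, -0.6]
width: 0.6
```

```bash
python3 - <<'E'
from h import *
to([563,103,81],1.69)
for q in ["phone","bed","press"]:
  for c in ["scene","top"]:
    if q=="phone": optics.get_image(c)
    print(c,q,[(np.round(d["location"]).tolist(),round(d["confidence"],2)) for d in optics.landmark_of(c,q)[:2]])
E
```

```text
t 8.03 p [570.7 101.   52.9] psi 1.673 q6 0.06 F [ 0.2  0.  -0.6] w 0.6 tilt [ 0.039 -0.    -0.999]
tool shift [ 0.026 -0.064 -0.284] rows 0.7007133593437223 twist -0.011
scene phone [([575.0, 39.0, 64.0], 0.7)]
top phone [([568.0, 34.0, 64.0], 0.73), ([659.0, -438.0, -2.0], 0.53)]
scene bed [([579.0, -29.0, 53.0], 0.68)]
top bed []
scene press [([575.0, -32.0, 1.0], 0.57)]
top press [([576.0, -34.0, 8.0], 0.82)]
```

>>> move_arm(motion=[[0.0, [0, 0, 0.03], 0]])

```text
t: 8.52
ee_pos: [571.1, 101.1, 51.9]
orientation: [2.086, 2.31, 0.04]
ft_force: [-20.8, -3.3, 67.1]
width: 0.8
```

>>> move_arm(motion=[[0.0, [0, 0, 0.05], 0]])

```text
t: 8.6
ee_pos: [571.1, 101.1, 51.8]
orientation: [2.086, 2.31, 0.038]
ft_force: [-28.6, -4.2, 88.4]
width: 0.6
```

>>> move_arm(motion=[[0.0, [0, 0, -0.3], 0], [0.0, [0.4, 0, -0.1], 0], [0.0, [0.4, 0, 0], 0], [0.0, [0.3, 0, 0], 0], [0.0, [0, 0, 0], 0]])

```text
t: 9.02
ee_pos: [559.9, 212.3, 96.2]
orientation: [2.094, 2.302, 0.044]
ft_force: [-0.3, -1.2, -0.2]
width: 0.1
```

>>> move_arm(motion=[[0.0, [0, 0, 0.4], 0], [0.0, [0, 0, 0.3], 0], [0.0, [0, 0, 0.1], 0]])

```text
t: 9.27
ee_pos: [566.8, 215.7, 17.8]
orientation: [2.085, 2.303, 0.057]
ft_force: [-0.1, -1.1, -0.5]
width: 0.3
```

```bash
python3 - <<'E'
from h import *
to([552,198,0],1.69)
E
```

```text
t 9.27 p [566.8 215.7  17.8] psi 1.67 q6 0.27 F [-0.1 -1.1 -0.5] w 0.3 tilt [ 0.05   0.004 -0.999]
tool shift [-0.162 -0.174  0.169] rows 0.6991278824024296 twist -0.012
```

>>> move_arm(motion=[[0.0, [0.15, 0, 0.05], 0], [0.0, [0, 0, 0.05], 0]])

```text
t: 9.43
ee_pos: [563.9, 228.9, 4.4]
orientation: [2.087, 2.304, 0.049]
ft_force: [0.9, 0.1, 0.2]
width: 0.4
```

>>> move_arm(motion=[[0.0, [0, 0, 0.03], 0], [0.0, [0, 0, 0.03], 0]])

```text
t: 9.6
ee_pos: [563.6, 227.6, -2.7]
orientation: [2.088, 2.305, 0.046]
ft_force: [-0.3, 0.1, 0.8]
width: 0.3
```

>>> move_arm(motion=[[0.0, [0, 0, 0.02], 0], [0.0, [0, 0, 0.02], 0]])

```text
t: 9.77
ee_pos: [564.2, 226.4, -6.5]
orientation: [2.088, 2.304, 0.046]
ft_force: [-0.0, -0.9, 0.6]
width: 0.1
```

>>> move_arm(motion=[[0.0, [0, 0, 0.03], 0], [0.0, [0, 0, 0.03], 0]])

```text
t: 9.93
ee_pos: [565.4, 225.8, -11.8]
orientation: [2.089, 2.302, 0.048]
ft_force: [0.7, -0.2, 0.1]
width: 0.5
```

>>> move_arm(motion=[[0.0, [0, 0, 0.03], 0], [0.0, [0, 0, 0.03], 0]])

```text
t: 10.1
ee_pos: [566.3, 225.7, -17.6]
orientation: [2.089, 2.301, 0.05]
ft_force: [1.1, 0.4, -0.1]
width: 0.4
```

>>> move_arm(motion=[[0.0, [0, 0, 0.02], 0], [0.0, [0, 0, 0.02], 0]])

```text
t: 10.27
ee_pos: [566.6, 225.6, -22.1]
orientation: [2.089, 2.301, 0.05]
ft_force: [-0.2, 1.0, -0.2]
width: 0.4
```

>>> move_arm(motion=[[0.0, [0, 0, 0.02], 0]])

```text
t: 10.35
ee_pos: [566.7, 225.6, -24.3]
orientation: [2.089, 2.301, 0.05]
ft_force: [0.1, 0.4, -0.4]
width: 0.4
```

>>> move_arm(motion=[[0.0, [0, 0, 0.02], 0]])

```text
t: 10.43
ee_pos: [566.8, 225.7, -26.5]
orientation: [2.089, 2.301, 0.05]
ft_force: [0.4, 0.1, -0.7]
width: 0.8
```

>>> move_arm(motion=[[0.0, [0, 0, 0.02], 0]])

```text
t: 10.52
ee_pos: [566.9, 225.7, -28.7]
orientation: [2.089, 2.302, 0.05]
ft_force: [-2.7, -1.3, 22.5]
width: 0.8
```

>>> move_arm(motion=[[0.0, [0, 0, 0.02], 0]])

```text
t: 10.6
ee_pos: [566.9, 225.8, -28.9]
orientation: [2.089, 2.302, 0.049]
ft_force: [-14.3, -4.9, 49.5]
width: 0.4
```

>>> move_arm(motion=[[0.0, [0, 0, -0.4], 0], [0.0, [0, 0, -0.4], 0], [0.0, [0, 0, -0.25], 0], [0.0, [-0.25, 0, 0], 0], [0.0, [0, 0, 0], 0]])

```text
t: 11.02
ee_pos: [562.8, 200.4, 77.5]
orientation: [2.088, 2.306, 0.04]
ft_force: [-1.0, -0.0, -0.7]
width: 0.4
```

```bash
python3 - <<'E'
from h import *
to([558,145,44],1.69)
E
```

```text
t 11.02 p [562.8 200.4  77.5] psi 1.67 q6 0.24 F [-1.  -0.  -0.7] w 0.4 tilt [ 0.04  -0.001 -0.999]
tool shift [-0.544 -0.116  0.333] rows 1.5555885467130435 twist -0.013
```

>>> move_arm(motion=[[0.0, [-0.28, -0.06, 0], -0.01], [0.0, [-0.26, -0.06, 0], 0], [0.0, [0, 0, 0.2], 0], [0.0, [0, 0, 0.1], 0]])

```text
t: 11.35
ee_pos: [561.1, 145.0, 50.1]
orientation: [2.065, 2.32, 0.052]
ft_force: [-0.6, 1.2, 0.3]
width: 0.4
```

```bash
python3 - <<'E'
from h import *
to([568.2,63.3,44],1.69)
E
```

```text
t 11.35 p [561.1 145.   50.1] psi 1.687 q6 0.13 F [-0.6  1.2  0.3] w 0.4 tilt [ 0.049  0.001 -0.999]
tool shift [-0.819 -0.027  0.063] rows 1.972096508056641 twist -0.002
```

>>> move_arm(motion=[[0.0, [-0.05, 0, 0.05], 0], [0.0, [-0.12, 0, 0], 0], [0.0, [-0.12, 0, 0], 0], [0.0, [-0.12, 0, 0], 0], [0.0, [-0.1, 0, 0], 0]])

```text
t: 11.77
ee_pos: [566.8, 94.2, 42.7]
orientation: [2.063, 2.326, 0.05]
ft_force: [-1.2, 1.5, -2.1]
width: 0.5
```

```bash
python3 - <<'E'
from h import *
to([568.2,63.3,44],1.69)
E
```

```text
t 11.77 p [566.8  94.2  42.7] psi 1.69 q6 0.03 F [-1.2  1.5 -2.1] w 0.5 tilt [ 0.045  0.003 -0.999]
tool shift [-0.308 -0.022 -0.013] rows 0.7423310408258964 twist 0.0
```

>>> move_arm(motion=[[0.0, [-0.08, 0, -0.01], 0], [0.0, [-0.08, 0, 0], 0]])

```text
t: 11.93
ee_pos: [568.8, 76.0, 44.0]
orientation: [2.064, 2.325, 0.049]
ft_force: [-0.4, 4.0, 0.1]
width: 0.4
```

>>> move_arm(motion=[[0.0, [-0.05, 0, 0], 0], [0.0, [-0.04, 0, 0], 0]])

```text
t: 12.1
ee_pos: [567.9, 76.0, 44.4]
orientation: [2.085, 2.325, 0.066]
ft_force: [-2.8, 33.4, -1.3]
width: 0.7
```

>>> move_arm(motion=[[0.0, [-0.03, 0, 0], 0], [0.0, [-0.03, 0, 0], 0]])

```text
t: 12.27
ee_pos: [568.0, 76.5, 44.9]
orientation: [2.093, 2.327, 0.076]
ft_force: [-1.3, 19.9, -1.7]
width: 0.5
```

>>> move_arm(motion=[[0.0, [0.25, 0, 0], 0], [0.0, [0.3, 0, 0], 0], [0.0, [0, 0, -0.4], 0], [0.0, [0, 0, -0.4], 0], [0.0, [0, 0, -0.4], 0]])

```text
t: 12.68
ee_pos: [551.3, 127.4, 160.1]
orientation: [-2.1, -2.336, -0.052]
ft_force: [1.0, -0.0, -0.3]
width: 0.9
```

```bash
python3 - <<'E'
from h import *
to([630,-75,230],1.69)
a=optics.get_image("scene")
for q in ["phone","crank_handle"]:
  for c in ["scene","top"]:
    if q=="phone" and c=="top": optics.get_image(c)
    print(c,q,[(np.round(d["location"]).tolist(),round(d["confidence"],2)) for d in optics.landmark_of(c,q)[:2]])
w=optics.get_image("wrist")
o=np.array([579.5,-30.5]);ex=np.array([.993,.12]);ey=np.array([-.12,.993])
i=optics.camera_info("scene");j=optics.camera_info("wrist")
a=a.copy();w=w.copy()
for y in (-70.5,94.5):
  for x in (-39,39):
    for z in (81,):
      X=[*(o+x*ex+y*ey),z]
      for im,inf in ((a,i),(w,j)):
        u=proj("",X,inf);cv2.circle(im,tuple(np.round(u).astype(int).tolist()),1,(255,0,0),-1)
cv2.imwrite("pics/s5.png",np.hstack([cv2.resize(a[160:270,220:330,::-1],(480,480),interpolation=cv2.INTER_CUBIC),cv2.resize(w[:256,:,::-1],(320,160)) if 0 else cv2.resize(w[:,130:400,::-1],(320,455))[:480].copy().astype(np.uint8) if 0 else np.pad(cv2.resize(w[:,130:400,::-1],(320,455)),((0,25),(0,0),(0,0)))]))
E
```

```text
t 12.68 p [551.3 127.4 160.1] psi 1.677 q6 0.07 F [ 1.  -0.  -0.3] w 0.9 tilt [ 0.022  0.025 -0.999]
tool shift [-2.08   0.585 -0.732] rows 5.470393661492934 twist -0.008
scene phone [([579.0, -18.0, 69.0], 0.86)]
top phone [([575.0, -20.0, 67.0], 0.61)]
scene crank_handle [([628.0, -75.0, 224.0], 0.56)]
top crank_handle [([627.0, -76.0, 222.0], 0.96)]
```

View pics/s5.png

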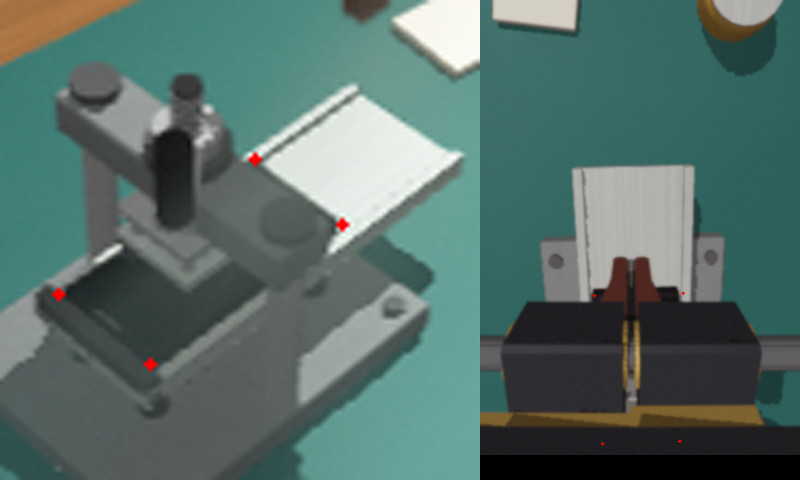

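>>> move_arm(motion=[[0.5, [0, 0, -0.3], -0.077], [0.5, [0, 0, -0.3], -0.077], [0.5, [0, 0, -0.3], -0.077], [0.5, [0, 0, 0], -0.077], [0.5, [0, 0, 0], -0.077]])

```text
t: 13.45
ee_pos: [544.7, 122.4, 241.7]
orientation: [-1.285, -2.86, -0.032]
ft_force: [-0.7, 1.0, -0.1]
width: 30.2
```

>>> move_arm(motion=[[0.5, [0, 0, 0], -0.077]])

```text
t: 13.53
ee_pos: [544.7, 122.1, 241.1]
orientation: [-1.104, -2.935, -0.032]
ft_force: [0.0, 0.2, -0.4]
width: 36.8
```

```bash
python3 - <<'E'
from h import *
to([631,-78,255],2.40)
E
```

```text
t 13.53 p [544.7 122.1 241.1] psi 2.422 q6 -0.67 F [ 0.   0.2 -0.4] w 36.8 tilt [ 0.002  0.021 -1.   ]
tool shift [-1.966 -0.933 -0.18 ] rows 5.236975638687147 twist 0.014
```

>>> move_arm(motion=[[0.5, [-0.2, -0.1, -0.2], 0], [0.5, [-0.35, -0.17, 0], 0], [0.5, [-0.35, -0.17, 0], 0], [0.5, [-0.35, -0.17, 0], 0], [0.5, [-0.35, -0.17, 0], 0]])

```text
t: 13.95
ee_pos: [611.6, -42.1, 249.5]
orientation: [-1.072, -2.932, -0.025]
ft_force: [-0.8, 0.8, 0.2]
width: 43.8
```

```bash
python3 - <<'E'
from h import *
to([631,-78,255],2.40)
E
```

```text
t 13.95 p [611.6 -42.1 249.5] psi 2.44 q6 -0.98 F [-0.8  0.8  0.2] w 43.8 tilt [-0.013  0.022 -1.   ]
tool shift [-0.378 -0.148 -0.065] rows 0.9867590231346715 twist 0.026
```

>>> move_arm(motion=[[0.5, [-0.25, -0.1, 0], 0.026], [0.5, [-0.13, -0.05, 0], 0], [0.5, [0, 0, 0], 0]])

```text
t: 14.2
ee_pos: [630.9, -87.2, 242.0]
orientation: [-1.139, -2.898, -0.02]
ft_force: [0.2, -0.1, -0.7]
width: 43.9
```

```bash
python3 - <<'E'
from h import *
to([631,-78,185],2.40)
w=optics.get_image("wrist");cv2.imwrite("pics/w6.png",w[:,:,::-1])
print([(np.round(d["location"],1).tolist(),round(d["confidence"],2)) for d in optics.landmark_of("wrist","crank_handle")[:2]])
E
```

```text
t 14.2 p [630.9 -87.2 242. ] psi 2.393 q6 -0.99 F [ 0.2 -0.1 -0.7] w 43.9 tilt [-0.021  0.022 -1.   ]
tool shift [0.045 0.067 0.572] rows 1.3846829460744847 twist -0.005
[([629.2, -73.7, 221.8], 0.83), ([462.2, -386.7, -1.4], 0.19)]
```

View pics/w6.png

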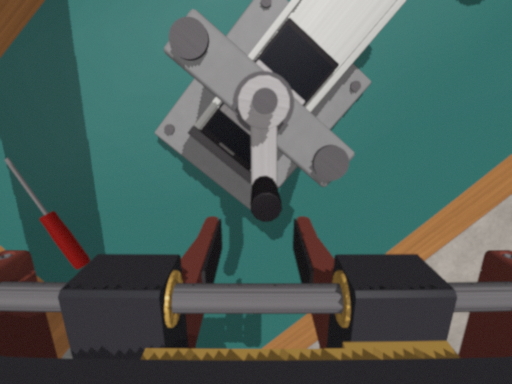

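>>> move_arm(motion=[[0.5, [0.06, 0.07, 0], 0], [0.5, [0, 0, 0], 0]])

```text
t: 14.47
ee_pos: [628.6, -72.0, 241.6]
orientation: [-1.133, -2.897, -0.021]
ft_force: [-0.5, 0.7, -0.5]
width: 44.0
```

```bash
python3 - <<'E'
from h import *
to([630.5,-77,184],2.40)
optics.get_image("wrist")
print([(np.round(d["location"],1).tolist(),round(d["confidence"],2)) for d in optics.landmark_of("wrist","crank_handle")[:2]])
E
```

```text
t 14.47 p [628.6 -72.  241.6] psi 2.396 q6 -0.98 F [-0.5  0.7 -0.5] w 44.0 tilt [-0.024  0.024 -0.999]
tool shift [-0.067 -0.024  0.574] rows 1.3878592377289265 twist -0.002
[([630.9, -72.2, 223.4], 0.84)]
```

>>> move_arm(motion=[[0.5, [-0.04, -0.01, 0.15], 0], [0.5, [0, 0, 0.2], 0], [0.5, [0, 0, 0.15], 0], [0.5, [0, 0, 0], 0]])

```text
t: 14.9
ee_pos: [631.0, -70.5, 194.0]
orientation: [-1.123, -2.908, -0.022]
ft_force: [-0.0, 0.3, 0.2]
width: 44.2
```

```bash
cat >> h.py <<'E'
O=np.array([579.5,-30.5])
def hnd():
    s,M,p=pose();tip=p-28.5*M[:,2];r=tip[:2]-O;th=np.arctan2(r[1],r[0]);psi=np.arctan2(M[1,0],M[0,0])
    print("t",round(s["t"],2),"p",np.round(p,1),"tipz",round(tip[2],1),"R",round(np.hypot(*r),1),"th",round(th,3),"psi",round(psi,3),"q6",round(s["qpos"][5],2),"Ftool",np.round(M.T@s["ft_force"],1),"w",round(s["width"],1),"tilt",np.round(M[:2,2],3),"psi-th",round((psi-th)%(2*np.pi),3),"crank~",round((0.2+0.12-th)%(2*np.pi),3))
E
python3 -c "
from h import *
to([630.5,-77,184],2.40);hnd()"
```

```text
t 14.9 p [631.  -70.5 194. ] psi 2.405 q6 -0.98 F [-0.   0.3  0.2] w 44.2 tilt [-0.017  0.022 -1.   ]
tool shift [-0.043 -0.052  0.099] rows 0.2859936310893196 twist 0.003
t 14.9 p [631.  -70.5 194. ] tipz 222.5 R 66.0 th -0.664 psi 2.405 q6 -0.98 Ftool [ 0.2  0.2 -0.2] w 44.2 tilt [-0.017  0.022] psi-th 3.068 crank~ 0.984
```

>>> move_arm(motion=[[0.3, [-0.04, -0.05, 0.08], 0], [0.3, [0, 0, 0], 0], [0.3, [0, 0, 0], 0]])

```text
t: 15.15
ee_pos: [630.8, -75.5, 187.0]
orientation: [-1.119, -2.911, -0.023]
ft_force: [1.5, 0.5, -0.3]
width: 27.9
```

```bash
python3 -c "
from h import *
hnd()"
```

```text
t 15.15 p [630.8 -75.5 187. ] tipz 215.5 R 69.0 th -0.723 psi 2.408 q6 -0.99 Ftool [-0.8  1.3  0.3] w 27.9 tilt [-0.016  0.022] psi-th 3.13 crank~ 1.043
```

>>> move_arm(motion=[[0.3, [0.005, -0.08, 0], 0.07], [0.3, [0.005, -0.08, 0], 0.07], [0.3, [0.005, -0.08, 0], 0.07], [0.3, [0.005, -0.08, 0], 0.07]])

```text
t: 15.48
ee_pos: [608.5, -92.4, 189.9]
orientation: [-1.748, -2.588, -0.024]
ft_force: [4.0, 2.5, -2.5]
width: 26.5
```

```bash
python3 -c "
from h import *
hnd()"
```

```text
t 15.48 p [608.5 -92.4 189.9] tipz 218.3 R 69.1 th -1.134 psi 1.953 q6 -0.58 Ftool [0.7 4.6 2.5] w 26.5 tilt [-0.006  0.023] psi-th 3.087 crank~ 1.454
```

>>> move_arm(motion=[[0.3, [0.005, -0.09, 0.01], 0.068], [0.3, [0.005, -0.09, 0.01], 0.068], [0.3, [0.005, -0.09, 0], 0.068], [0.3, [0.005, -0.09, 0], 0.068], [0.3, [0.005, -0.09, 0], 0.068]])

```text
t: 15.9
ee_pos: [570.6, -99.1, 192.8]
orientation: [-2.407, -2.007, -0.035]
ft_force: [3.8, -0.6, -3.9]
width: 26.4
```

```bash
python3 -c "
from h import *
hnd()"
```

```text
t 15.9 p [570.6 -99.1 192.8] tipz 221.3 R 69.8 th -1.704 psi 1.39 q6 -0.04 Ftool [0.  3.8 3.9] w 26.4 tilt [0.012 0.02 ] psi-th 3.094 crank~ 2.024
```

>>> move_arm(motion=[[0.3, [0.005, -0.09, 0.02], 0.068], [0.3, [0.005, -0.09, 0.02], 0.068], [0.3, [0.005, -0.09, 0.02], 0.068], [0.3, [0.005, -0.09, 0.01], 0.068], [0.3, [0.005, -0.09, 0.01], 0.068]])

```text
t: 16.32
ee_pos: [539.0, -85.2, 192.8]
orientation: [2.87, 1.26, 0.059]
ft_force: [2.6, -5.7, -1.7]
width: 26.6
```

```bash
python3 -c "
from h import *
hnd()"
```

```text
t 16.32 p [539.  -85.2 192.8] tipz 221.3 R 68.9 th -2.219 psi 0.827 q6 0.54 Ftool [-2.5  5.7  1.7] w 26.6 tilt [0.037 0.009] psi-th 3.046 crank~ 2.539
```

>>> move_arm(motion=[[0.3, [0.005, -0.1, 0.015], 0.06], [0.3, [0.005, -0.1, 0.015], 0.06], [0.3, [0.005, -0.1, 0.015], 0.06], [0.3, [0.005, -0.1, 0.015], 0.06], [0.3, [0.005, -0.1, 0.015], 0.06]])

```text
t: 16.73
ee_pos: [516.2, -49.5, 191.7]
orientation: [3.087, 0.513, 0.08]
ft_force: [-0.6, -4.3, 3.2]
width: 26.4
```

```bash
python3 -c "
from h import *
hnd()"
```

```text
t 16.73 p [516.2 -49.5 191.7] tipz 220.2 R 67.5 th -2.858 psi 0.33 q6 1.12 Ftool [-1.8  4.  -3.2] w 26.4 tilt [ 0.052 -0.003] psi-th 3.188 crank~ 3.178
```

>>> move_arm(motion=[[0.3, [0, -0.09, 0.01], 0.068], [0.3, [0, -0.09, 0.01], 0.068], [0.3, [0, -0.09, 0.01], 0.068], [0.3, [0, -0.09, 0.01], 0.068], [0.3, [0, -0.09, 0.01], 0.068]])

```text
t: 17.15
ee_pos: [516.0, -7.6, 192.4]
orientation: [3.117, -0.362, 0.105]
ft_force: [0.6, -4.0, -0.5]
width: 26.8
```

```bash
python3 -c "
from h import *
hnd()"
```

```text
t 17.15 p [516.   -7.6 192.4] tipz 220.9 R 69.4 th 2.801 psi -0.232 q6 1.77 Ftool [1.4 3.8 0.6] w 26.8 tilt [ 0.066 -0.01 ] psi-th 3.25 crank~ 3.802
```

>>> move_arm(motion=[[0.3, [0, -0.09, 0.01], 0.068], [0.3, [0, -0.09, 0.01], 0.068], [0.3, [0, -0.09, 0.01], 0.068], [0.3, [0, -0.09, 0.01], 0.068], [0.3, [0, 0, 0], 0]])

```text
t: 17.57
ee_pos: [534.1, 24.1, 194.2]
orientation: [-2.948, 1.048, -0.121]
ft_force: [-0.0, 0.4, 1.3]
width: 26.4
```

```bash
python3 -c "
from h import *
hnd()"
```

```text
t 17.57 p [534.1  24.1 194.2] tipz 222.6 R 72.8 th 2.284 psi -0.684 q6 2.3 Ftool [-0.2 -0.3 -1.3] w 26.4 tilt [ 0.076 -0.016] psi-th 3.315 crank~ 4.319
```

>>> move_arm(motion=[[0.5, [0, 0.02, 0], 0], [0.5, [0, 0, 0], 0], [0.5, [0, 0, -0.25], 0], [0.5, [0, 0, -0.25], 0], [0.5, [0, 0, -0.1], 0]])

```text
t: 17.98
ee_pos: [525.9, 22.5, 254.8]
orientation: [-2.956, 1.028, -0.115]
ft_force: [0.7, 0.4, -0.1]
width: 43.5
```

>>> move_arm(motion=[[0.5, [0, 0, 0], -0.08], [0.5, [0, 0, 0], -0.08], [0.5, [0, 0, 0], -0.08], [0.5, [0, 0, 0], -0.08], [0.5, [0, 0, 0], -0.08]])

```text
t: 18.4
ee_pos: [527.1, 21.1, 259.3]
orientation: [3.126, -0.061, 0.127]
ft_force: [0.2, 0.1, -0.2]
width: 44.3
```

>>> move_arm(motion=[[0.5, [0, 0, 0], -0.08], [0.5, [0, 0, 0], -0.08], [0.5, [0, 0, 0], -0.08], [0.5, [0, 0, 0], -0.08], [0.5, [0, 0, 0], -0.08]])

```text
t: 18.82
ee_pos: [526.1, 19.7, 258.8]
orientation: [2.97, 0.897, 0.116]
ft_force: [-0.0, 0.3, 0.0]
width: 44.1
```

>>> move_arm(motion=[[0.5, [0, 0, 0], -0.08], [0.5, [0, 0, 0], -0.08], [0.5, [0, 0, 0], -0.08], [0.5, [0, 0, 0], -0.08], [0.5, [0, 0, 0], -0.08]])

```text
t: 19.23
ee_pos: [524.9, 18.2, 258.1]
orientation: [2.534, 1.755, 0.093]
ft_force: [0.6, -0.3, -0.5]
width: 43.7
```

>>> move_arm(motion=[[0.5, [0, 0, 0], -0.08], [0.5, [0, 0, 0], -0.08], [0.5, [0, 0, 0], -0.08], [0.5, [0, 0, 0], -0.08], [0.5, [0, 0, 0], -0.08]])

```text
t: 19.65
ee_pos: [523.7, 16.8, 257.3]
orientation: [1.863, 2.437, 0.062]
ft_force: [0.7, 0.3, -0.1]
width: 44.1
```

```bash
python3 - <<'E'
from h import *
hnd();to([532,21,240],2.31)
for c in ["wrist","top","scene"]:
  optics.get_image(c)
  print(c,[(np.round(d["location"],1).tolist(),round(d["confidence"],2)) for d in optics.landmark_of(c,"crank_handle")[:2]])
E
```

```text
t 19.65 p [523.7  16.8 257.3] tipz 285.7 R 75.2 th 2.455 psi 1.835 q6 -0.24 Ftool [0.1 0.7 0.1] w 44.1 tilt [ 0.083 -0.013] psi-th 5.663 crank~ 4.148
t 19.65 p [523.7  16.8 257.3] psi 1.835 q6 -0.24 F [ 0.7  0.3 -0.1] w 44.1 tilt [ 0.083 -0.013 -0.996]
tool shift [0.025 0.078 0.178] rows 0.4702889763025834 twist -0.302
wrist [([533.2, 25.5, 223.7], 0.69)]
top []
scene [([530.4, 23.5, 226.9], 0.69)]
```

>>> move_arm(motion=[[0.5, [0, 0, 0], -0.075], [0.5, [0, 0, 0], -0.075], [0.5, [0, 0, 0], -0.075], [0.5, [0, 0, 0], -0.075], [0.5, [0, 0, 0], 0]])

```text
t: 20.37
ee_pos: [523.9, 16.8, 257.3]
orientation: [1.238, 2.799, 0.034]
ft_force: [-0.3, -0.2, 0.2]
width: 44.2
```

```bash
python3 - <<'E'
from h import *
hnd();to([535,22.6,187],2.29)
E
```

```text
t 20.37 p [523.9  16.8 257.3] tipz 285.7 R 75.1 th 2.453 psi 2.307 q6 -0.71 Ftool [-0.  -0.4 -0.2] w 44.2 tilt [ 0.083 -0.012] psi-th 6.137 crank~ 4.15
t 20.37 p [523.9  16.8 257.3] psi 2.307 q6 -0.71 F [-0.3 -0.2  0.2] w 44.2 tilt [ 0.083 -0.012 -0.996]
tool shift [0.014 0.083 0.709] rows 1.7130028202061025 twist 0.011
```

>>> move_arm(motion=[[0.5, [0.01, 0.07, 0], 0.01], [0.5, [0, 0, 0], 0], [0.5, [0, 0, 0.15], 0], [0.5, [0, 0, 0], 0]])

```text
t: 20.7
ee_pos: [530.9, 23.0, 243.1]
orientation: [1.284, 2.776, 0.038]
ft_force: [-0.3, 0.4, -0.2]
width: 43.7
```

```bash
python3 - <<'E'
from h import *
hnd();to([535,22.6,187],2.29)
optics.get_image("wrist")
print([(np.round(d["location"],1).tolist(),round(d["confidence"],2)) for d in optics.landmark_of("wrist","crank_handle")[:2]])
E
```

```text
t 20.7 p [530.9  23.  243.1] tipz 271.5 R 74.2 th 2.33 psi 2.273 q6 -0.67 Ftool [ 0.5 -0.   0.2] w 43.7 tilt [ 0.085 -0.012] psi-th 6.227 crank~ 4.273
t 20.7 p [530.9  23.  243.1] psi 2.273 q6 -0.67 F [-0.3  0.4 -0.2] w 43.7 tilt [ 0.085 -0.012 -0.996]
tool shift [ 0.007 -0.003  0.562] rows 1.3481142257382863 twist -0.011
[([534.5, 25.6, 224.1], 0.89)]
```

>>> move_arm(motion=[[0.5, [0, 0, 0.2], 0], [0.5, [0, 0, 0.2], 0], [0.5, [0, 0, 0.12], 0], [0.5, [0, 0, 0], 0]])

```text
t: 21.13
ee_pos: [539.7, 22.6, 196.0]
orientation: [1.286, 2.766, 0.044]
ft_force: [-0.5, 0.3, 0.0]
width: 44.0
```

```bash
python3 - <<'E'
from h import *
hnd();to([535,22.6,187],2.29)
E
```

```text
t 21.13 p [539.7  22.6 196. ] tipz 224.3 R 68.2 th 2.242 psi 2.269 q6 -0.66 Ftool [ 0.5 -0.2 -0.1] w 44.0 tilt [ 0.095 -0.012] psi-th 0.026 crank~ 4.361
t 21.13 p [539.7  22.6 196. ] psi 2.269 q6 -0.66 F [-0.5  0.3  0. ] w 44.0 tilt [ 0.095 -0.012 -0.995]
tool shift [ 0.037 -0.042  0.085] rows 0.24338930747548682 twist -0.013
```

>>> move_arm(motion=[[0.3, [0.02, -0.03, 0.05], 0], [0.3, [0, 0, 0], 0], [0.3, [0, 0, 0], 0]])

```text
t: 21.38
ee_pos: [537.3, 22.1, 192.2]
orientation: [1.288, 2.763, 0.046]
ft_force: [0.2, -0.2, 0.3]
width: 28.4
```

```bash
python3 - <<'E'
from h import *
hnd()
E
```

```text
t 21.38 p [537.3  22.1 192.2] tipz 220.6 R 69.5 th 2.275 psi 2.267 q6 -0.66 Ftool [-0.3  0.1 -0.3] w 28.4 tilt [ 0.096 -0.012] psi-th 6.275 crank~ 4.328
```

>>> move_arm(motion=[[0.3, [-0.005, 0.09, 0], 0.068], [0.3, [-0.005, 0.09, 0], 0.068], [0.3, [-0.005, 0.09, 0], 0.068], [0.3, [-0.005, 0.09, 0], 0.068]])

```text
t: 21.72
ee_pos: [563.4, 36.9, 195.2]
orientation: [1.873, 2.424, 0.062]
ft_force: [-4.1, -2.3, -2.3]
width: 26.4
```

```bash
python3 - <<'E'
from h import *
hnd()
E
```

```text
t 21.72 p [563.4  36.9 195.2] tipz 223.6 R 70.4 th 1.837 psi 1.824 q6 -0.18 Ftool [-1.1 -4.7  2. ] w 26.4 tilt [ 0.086 -0.015] psi-th 6.27 crank~ 4.766
```

>>> move_arm(motion=[[0.3, [-0.005, 0.09, 0.015], 0.068], [0.3, [-0.005, 0.09, 0.015], 0.068], [0.3, [-0.005, 0.09, 0.01], 0.068], [0.3, [-0.005, 0.09, 0.01], 0.068], [0.3, [-0.005, 0.09, 0.01], 0.068]])

```text
t: 22.13
ee_pos: [602.6, 35.0, 194.7]
orientation: [2.488, 1.822, 0.073]
ft_force: [-5.2, -0.4, 2.3]
width: 26.4
```

```bash
python3 - <<'E'
from h import *
hnd()
E
```

```text
t 22.13 p [602.6  35.  194.7] tipz 223.1 R 69.3 th 1.262 psi 1.264 q6 0.37 Ftool [-1.9 -4.6 -2.6] w 26.4 tilt [ 0.072 -0.018] psi-th 0.002 crank~ 5.341
```

>>> move_arm(motion=[[0.3, [-0.005, 0.09, 0.01], 0.068], [0.3, [-0.005, 0.09, 0.01], 0.068], [0.3, [-0.005, 0.09, 0.01], 0.068], [0.3, [-0.005, 0.09, 0.01], 0.068], [0.3, [-0.005, 0.09, 0], 0.068]])

```text
t: 22.55
ee_pos: [633.4, 12.0, 194.7]
orientation: [2.918, 1.068, 0.073]
ft_force: [-4.2, 4.9, -4.8]
width: 26.0
```

```bash
python3 - <<'E'
from h import *
hnd()
for c in ["scene","top"]:
  optics.get_image(c)
  for q in ["pad_face","crank_handle"]:print(c,q,[(np.round(d["location"],1).tolist(),round(d["confidence"],2)) for d in optics.landmark_of(c,q)[:2]])
E
```

```text
t 22.55 p [633.4  12.  194.7] tipz 223.2 R 67.7 th 0.687 psi 0.702 q6 0.89 Ftool [-0.2 -6.6  4.5] w 26.0 tilt [ 0.056 -0.015] psi-th 0.015 crank~ 5.916
scene pad_face [([658.1, -439.2, -3.0], 0.57), ([575.3, -27.1, 81.3], 0.51)]
scene crank_handle [([629.5, 15.3, 221.5], 0.58), ([572.5, -29.9, -0.3], 0.36)]
top pad_face []
top crank_handle [([628.9, 15.8, 224.1], 0.52), ([464.8, -383.9, -3.0], 0.52)]
```

>>> move_arm(motion=[[0.3, [0, 0.09, 0.01], 0.068], [0.3, [0, 0.09, 0.01], 0.068], [0.3, [0, 0.08, 0.0], 0.06]])

```text
t: 23.1
ee_pos: [645.7, -6.8, 195.1]
orientation: [3.054, 0.621, 0.077]
ft_force: [-3.1, 3.6, -4.3]
width: 26.7
```

```bash
python3 - <<'E'
from h import *
hnd()
for c in ["scene","top"]:
  optics.get_image(c)
  for q in ["crank_handle"]:print(c,q,[(np.round(d["location"],1).tolist(),round(d["confidence"],2)) for d in optics.landmark_of(c,q)[:2]])
E
```

```text
t 23.1 p [645.7  -6.8 195.1] tipz 223.5 R 69.0 th 0.357 psi 0.402 q6 1.15 Ftool [-1.7 -4.7  4. ] w 26.7 tilt [ 0.053 -0.014] psi-th 0.045 crank~ 6.246
scene crank_handle [([639.4, -4.3, 220.6], 0.69)]
top crank_handle [([641.8, -8.6, 225.4], 0.37)]
```

>>> move_arm(motion=[[0.3, [0, 0.06, 0], 0.05], [0.3, [0, 0, 0], 0]])

```text
t: 23.47
ee_pos: [648.4, -11.7, 195.7]
orientation: [3.074, 0.518, 0.082]
ft_force: [-0.2, 0.5, -0.9]
width: 26.5
```

```bash
python3 - <<'E'
from h import *
hnd()
E
```

```text
t 23.47 p [648.4 -11.7 195.7] tipz 224.1 R 70.0 th 0.278 psi 0.335 q6 1.21 Ftool [-0.1 -0.6  0.8] w 26.5 tilt [ 0.056 -0.014] psi-th 0.057 crank~ 0.042
```

>>> move_arm(motion=[[0.5, [0, -0.01, 0], 0], [0.5, [0, 0, 0], 0], [0.5, [0, 0, 0], 0], [0.5, [0, 0, -0.2], 0], [0.5, [0, 0, -0.3], 0]])

```text
t: 23.88
ee_pos: [643.9, -9.4, 242.5]
orientation: [3.069, 0.54, 0.076]
ft_force: [1.1, -0.7, 0.6]
width: 43.8
```

>>> move_arm(motion=[[0.5, [0, 0, -0.4], 0], [0.5, [0, 0, -0.4], 0], [0.5, [0, 0, -0.2], 0], [0.5, [0, 0, 0], 0]])

```text
t: 24.22
ee_pos: [640.6, -7.5, 352.7]
orientation: [3.063, 0.55, 0.09]
ft_force: [0.3, 0.0, 0.5]
width: 43.8
```

```bash
python3 - <<'E'
from h import *
hnd()
a=optics.get_image("scene")
for c in ["scene","top","wrist"]:
  if c!="scene": optics.get_image(c)
  for q in ["crank_handle","phone","pad_face"]:print(c,q,[(np.round(d["location"],1).tolist(),round(d["confidence"],2)) for d in optics.landmark_of(c,q)[:2]])
cv2.imwrite("pics/end.png",cv2.resize(a[140:290,190:390,::-1],(800,600),interpolation=cv2.INTER_CUBIC))
E
```

```text
t 24.22 p [640.6  -7.5 352.7] tipz 381.2 R 63.9 th 0.377 psi 0.357 q6 1.2 Ftool [ 0.3  0.1 -0.4] w 43.8 tilt [ 0.061 -0.017] psi-th 6.263 crank~ 6.227
scene crank_handle [([641.9, -10.8, 222.4], 0.87)]
scene phone [([580.4, -19.0, 65.4], 0.66), ([656.2, -436.4, 2.0], 0.57)]
scene pad_face [([575.0, -30.0, 79.9], 0.73)]
top crank_handle [([639.9, -9.7, 226.6], 0.57)]
top phone []
top pad_face []
wrist crank_handle [([631.5, 324.3, 1.3], 0.67), ([646.9, -9.1, 223.2], 0.6)]
wrist phone [([575.1, -20.3, 63.2], 0.9)]
wrist pad_face [([646.1, -8.1, 224.1], 0.24)]
```

View pics/end.png

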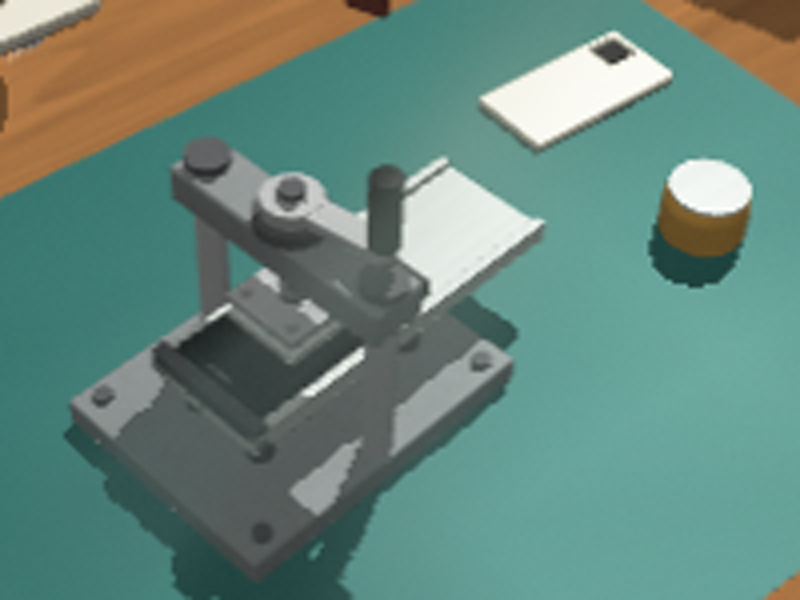

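```bash
python3 -c "
from workcell import order
print(order.close_job())"
```

```text
the job is handed in; nothing more can be done
None
```

I slid the phone home against the stop, wound the crank clockwise to about a quarter turn past contact, let go and handed the job in at about 24.5 s. The hand-in gives no verdict.

**Last checks**
- **Phone:** its origin reads about 11 mm along the bed, against the 12 mm expected when home. When I pushed it, it stopped with about 33 N against the fingers. The last picture shows it flat against the stop with the pad on it.
- **Crank:** it stands at about 6.29 rad by the finger position and three camera readings. I put contact at about 4.78 rad, so the spring should be squeezed about 7.2 mm, near the middle of the allowed 4.8 to 9.9 mm.
- **Robot and bystanders:** the gripper is open and well above the press, and the wrist force is near zero. Every move kept clear of the bystanders; I did not measure their positions again at the end.

**What disagreed**
- **Finger tips:** the shut finger tips were about 28.5 mm above the reported tool point. I found this by touching the phone's top and then the bench. I corrected for it, and used the same touches to get the phone's top at 81.2 mm.
- **Force on the phone:** that touch on the phone's top peaked at about 88 N at the wrist, under the 120 N limit.
- **Tool tilt:** the tool drifted to as much as 0.1 rad of tilt during the moves, with no effect I could see.
- **Detections:** the networks gave a few false detections, such as the pad face reported at the spray can, which I ignored.
- **Pictures:** I viewed 10 by my count; one of those was two views side by side.

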